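# Swing the magnifier off the circuit board and point out the crooked capacitor

## Robot

A 6-joint arm with a two-finger parallel gripper is mounted at the origin on the work surface. World frame = base frame: x ahead of the robot, y to its left, z up, the work surface at z = 0. Lengths are in m, angles in degrees, forces in N, time in s.
With the tool pointing down it reaches from about 0.35 to 0.875 m from the base axis. Payload 4.2 kg.
Tool frame: the origin (TCP) lies on the centre line of the jaws, within the pads' length; the fingertips stand 19 mm ahead of it and the grasp point (between the pads) is the TCP; x points along the fingers, y is the direction in which the jaws open and shut, and the axes are right-handed (so a half turn about x gives the same grasp; the last joint's range is limited). The gripper opens to 87 mm and grips with 3 to 60 N. Pads are 19 mm wide; open, the fingers measure 117 mm over their backs; the gripper's body (75 mm by 190 mm) begins 51 mm behind the grasp point.
Start: joints at [85.176, 22.042, 0.453, 0, -68.411, -14.817], TCP at [0.21, 0.589, 0.242] pointing down, gripper open.
Joint ranges: [-179.83, 179.83], [-69.29, 118.12], [-61.27, 80.66], [-181.25, 117.63], [-171.15, -9.14], [-177.46, 177.46]. Speed limits (degrees/s): [159.86, 159.86, 180, 180, 180, 180].

## Interface

Orientations are given as a 3x3 rotation matrix whose columns are the frame's x, y, z axes.
In Python, from station import * gives the robot as it stands.
- The arm moves only by the shell command python3 -m creep 'ROWS'. ROWS is JSON, a list of rows, each a list of 5 numbers: the opening, from 0 (shut) to 1 (fully open), then the shift along the world's x, y, z in mm, then the turn about the world's z in rad. In form: [[jaw, x, y, z, turn], ...]. A call has exactly 8 rows; each row is the pose to reach, as a shift and turn from the pose measured when the call began; what a row does not reach only later rows make up. A row lasts 1/10 s, in which the tool goes at most 50 mm and 8.59 degrees, less where a joint would pass 70% of its speed; a pose out of reach is approached as far as the arm can. A call with a gripper value outside its range is refused whole. The fingers move at their own pace and stop on an object; the grip force is fixed at half the most. Time passes only in rows, so rows that repeat a pose let the fingers close, or fill a call up. It gives the time, the measured TCP pose, the force and the opening at its end, in the units of the state.
- sense(): the state, without advancing time (a new reading comes with each control period).
- capture(name): name is "scene" or "top"; returns a dict with "image" (480x640x3 uint8, blue, green, red), "z_map" (480x640 float32, m along the optical axis (not along the pixel's ray), 0 where there is no reading), "mtx" (3x3 intrinsics, pixels), "eye" and "attitude" of the camera in the world. Camera axes: x right, y up, looking along -z (the intrinsics and any distortion apply to the point x, -y, -z); pixel columns grow to the right and rows downward; lengths in m; the calibration is good to about 2 mm. A picture is of the moment at which its call begins.
- finish_job(): hands the job in, once; it reports no verdict.
Trained networks look in a picture, given as the dict that the camera call returned (one of the last four; its "shot" number tells which), for a name from the list of things; names that differ only in an ending like _2 or _b are one class to them, and where a whole thing is asked for, a point or a joint stands for the part that bears it (a point fixed in the world has none). Each returns a list of dicts, best first, with "confidence" (0 to 1); they miss things now and then, are a little off and sometimes report something else, mostly with a low value. They report only what shows in the picture. A call takes as long as a camera call.
- look_for(picture, thing): "box" ([left, top, right, bottom] in pixels, round what is visible of it).
- mark_of(picture, thing): "centre" ([column, row] in pixels: a listed point, or the origin of a listed thing).
The state is a dict: "time_s": time; "joints": joint angles; "joint_velocities": joint speeds; "effort": joint torques, N m; "tcp_pos": TCP position; "ee_rot": TCP orientation; "wrist_force": force on the tool from outside, world axes, zero at the start; "moment": the same for the moment, N m; "gripper_width": opening from 0.0 (shut) to 1.0 (fully open).
Only numpy, scipy, OpenCV 4.12 (cv2) and the standard library are available. Lean on these libraries where they do the work, as an engineer would, in place of code of your own. Each camera call takes 0.05 s, during which the arm holds its last target.

## Task

Push the bench magnifier's lens aside with your fingertips until it is completely off the circuit board, leaving its stand where it is. Then point out for the repair technician the one big capacitor that stands crooked: bring your fingertips straight above its top, a centimetre or two away, hold still there for two seconds, and finish still pointing at it. Touch neither the board, its holder nor anything soldered on it, and leave the other things on the bench alone.

Things in the scene. Friction and masses are not known exactly. Their poses are not given: they have to be found in the camera images.
- holder: Green circuit board (130 mm in x, 190 mm in y, upper face 46 mm above the table) clamped level between two aluminium jaws at its y ends (135 mm long in x, out to y = +-105 mm, 50 mm high); clamp knob out to y = -130 mm. Origin on the table under the board's centre, z up. Besides four big capacitors along y at x = 0, its soldered parts are under 25 mm tall. Fixed.
- cap_crooked: The crooked one of four big capacitors (black cans with aluminium tops, 25 mm diameter, 40 mm tall, in a row 42 mm apart): it leans 20 degrees towards its own +x, one side of its seat lifted; it may be at any place of the row and lean any way. Origin on the board at the middle of its foot, z up. Its highest edge is 92 mm above the table.
- cap_crooked_top (a point): Centre of the crooked capacitor's flat top: 14 mm to the side of its foot, 88 mm above the table. (Axes upright, z up.)
- cap_a: One of the three like capacitors that stand straight, 25 mm diameter, 40 mm tall, top 86 mm above the table. Origin on the board at the middle of its foot.
- cap_b: One of the three like capacitors that stand straight, 25 mm diameter, 40 mm tall, top 86 mm above the table. Origin on the board at the middle of its foot.
- cap_c: One of the three like capacitors that stand straight, 25 mm diameter, 40 mm tall, top 86 mm above the table. Origin on the board at the middle of its foot.
- stand: Stand of the bench magnifier, beyond the board's far long side: round weighted steel base, 110 mm diameter, 22 mm high, with a 12 mm post; about 1.8 kg, standing loose on the table. Origin at the centre of the base's underside, z up. The post with its pivot collar (24 mm diameter) tops out 148 mm above the table.
- lens_pivot (a point): Vertical pivot axis of the magnifier's swing arm, on top of the post, 135 mm above the table.
- lens_center (a point): Centre of the round magnifier lens: 160 mm from the pivot, 135 mm above the table. The lens in its black frame is 100 mm in diameter and 12 mm thick (129 to 141 mm above the table), joined to the pivot by a level bar 12 mm wide. At the start the lens hangs over the board.
- lens_arm (a joint): Swing angle of the arm, rad. At 0 the arm points along the stand's own -x (towards the robot, over the board); positive swings the lens to the stand's +y (robot's left), negative to the right; stops at +-2.0. Light friction (about 0.06 N m, under 1 N at the lens); it stays where it is left.
- flux_bottle: Bystander: white plastic bottle, 42 mm diameter, 105 mm tall, upright on the table to the right of the board. Origin under its centre.
- solder_reel: Bystander: grey reel of solder, 60 mm diameter, 42 mm tall, to the right of the board. Origin under its centre.
- screwdriver: Bystander: screwdriver 160 mm long with black handle, lying to the left of the board, less than 35 mm high.
- brush: Bystander: wooden brush 150 mm long, lying to the left of the board, less than 35 mm high.

How it is judged:
By the outcome, as a careful person would: the job done as asked, in the order asked, and still so for the second after the job is handed in, with the robot touching nothing.
It also fails if it takes over 56 s, if anything falls off the work surface, if the arm or the gripper's body presses on something with over 40 N, if the wrist force passes 120 N, or if a joint passes its speed limit or range.

## Working session

There is one attempt and no reset: what is moved stays moved. The work goes in short steps, Python scripts to look and compute and a shell command to move; the robot and the scene stay as the last step left them, time stands still between calls to the robot, and variables do not carry over. Pictures are saved under pics/ and viewed, and the job is handed in when it is done.

```bash
mkdir -p pics
cat > h.py <<'E'
from station import *
import numpy as np, cv2
def px2w(c,u,v,z=None,depth=None):
    K=np.array(c["mtx"]);R=np.array(c["attitude"]);e=np.array(c["eye"])
    if R.shape!=(3,3): print("att",R)
    d=np.array([(u-K[0,2])/K[0,0],-(v-K[1,2])/K[1,1],-1.0])
    w=R@d
    if z is not None: s=(z-e[2])/w[2]
    else: s=depth
    return e+s*w
def cloud(c):
    K=np.array(c["mtx"]);R=np.array(c["attitude"]);e=np.array(c["eye"])
    Z=c["z_map"];v,u=np.mgrid[0:480,0:640]
    d=np.stack([(u-K[0,2])/K[0,0]*Z,-(v-K[1,2])/K[1,1]*Z,-Z],-1)
    P=d@R.T+e; P[Z==0]=np.nan
    return P
E
python3 - <<'E'
from h import *
s=sense();print(s)
for n in ("scene","top"):
    c=capture(n);cv2.imwrite(f"pics/{n}0.png",c["image"]);print(n,c["eye"],c["attitude"],c["mtx"],[k for k in c])
    for t in ["holder","cap_crooked","cap_crooked_top","cap_a","stand","lens_pivot","lens_center","flux_bottle","solder_reel","screwdriver","brush"]:
        m=mark_of(c,t);P=cloud(c)
        print(t,[(np.round(x["centre"],1).tolist(),round(x["confidence"],2),np.round(P[int(x["centre"][1]),int(x["centre"][0])],3).tolist()) for x in m[:4]])
E
```

```text
{'time_s': 0.0, 'joints': array([ 8.51759678e+01,  2.20916527e+01,  3.80749671e-01, -2.80763179e-02,
       -6.84107724e+01, -1.48168708e+01]), 'joint_velocities': array([-0.00993484,  0.02295603,  0.00972122,  0.0750971 , -0.10298554,
        0.20417992]), 'effort': array([-3.48071053e-04, -3.90656984e+01,  1.87403280e+01,  4.21979517e+00,
        1.10317388e-02, -1.98970829e-04]), 'tcp_pos': array([0.20987135, 0.58812588, 0.24045915]), 'ee_rot': array([[-6.32618152e-04, -3.36293589e-01, -9.41756987e-01],
       [-2.07775351e-03, -9.41754700e-01,  3.36294168e-01],
       [-9.99997641e-01,  2.16948468e-03, -1.02964066e-04]]), 'wrist_force': array([-0.31941532, -0.38822637, -0.38935548]), 'moment': array([ 0.0253161 , -0.01582608,  0.02620689]), 'gripper_width': 0.9966883864484641}
scene [ 1.23867794 -0.35293837  0.6319088 ] [[ 0.46413005 -0.49692071  0.73324832]
 [ 0.88547374  0.28159591 -0.36964849]
 [-0.02279374  0.8208371   0.57070736]] [[580.46203939   0.         321.86371176]
 [  0.         580.46203939 236.68377073]
 [  0.           0.           1.        ]] ['image', 'z_map', 
[... 1482 characters left out ...]
[([384.2, 247.2], 0.51, [0.521, -0.134, 0.091])]
cap_a [([350.9, 249.6], 0.7, [0.519, -0.072, 0.078]), ([334.2, 245.0], 0.51, [0.526, -0.042, 0.088])]
stand [([330.9, 178.9], 0.66, [0.669, -0.038, 0.022])]
lens_pivot [([332.5, 162.5], 0.59, [0.669, -0.038, 0.148]), ([352.8, 250.4], 0.27, [0.516, -0.075, 0.089])]
lens_center [([302.7, 245.3], 0.82, [0.521, 0.017, 0.139]), ([374.4, 251.9], 0.34, [0.515, -0.117, 0.073])]
flux_bottle [([460.7, 230.0], 0.55, [0.556, -0.285, 0.059]), ([265.0, 243.4], 0.34, [0.538, 0.092, 0.029])]
solder_reel [([449.7, 286.9], 0.9, [0.449, -0.263, 0.044])]
screwdriver [([264.1, 242.4], 0.71, [0.54, 0.094, 0.025])]
brush [([217.9, 248.4], 0.79, [0.53, 0.187, 0.02])]
```

View pics/scene0.png

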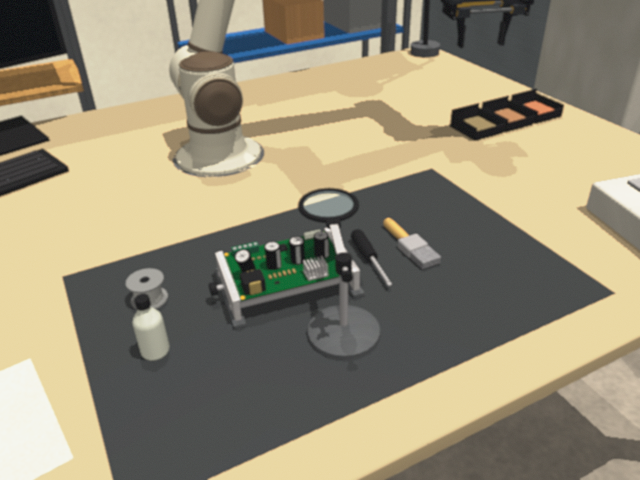

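View pics/top0.png

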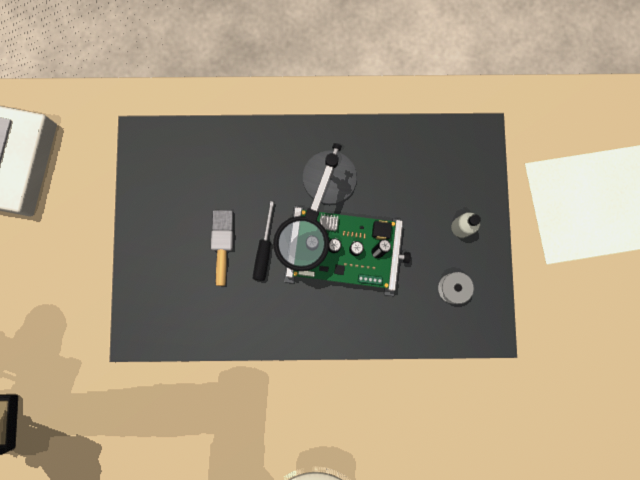

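Run:
```python
from h import *
c=capture("top");im=c["image"][190:310,270:430];cv2.imwrite("pics/t1.png",cv2.resize(im,None,fx=5,fy=5,interpolation=cv2.INTER_CUBIC))
P=cloud(c)
m=(P[...,2]>0.080)&(P[...,2]<0.1)&(P[...,0]>.35)&(P[...,0]<.65)&(abs(P[...,1]+.05)<.15)
n,l,st,ce=cv2.connectedComponentsWithStats(m.astype(np.uint8))
for i in range(1,n):
    q=P[l==i]
    if len(q)>8: print("top",len(q),ce[i].round(1),np.median(q,0).round(4),q[:,2].min().round(4),q[:,2].max().round(4))
m=(P[...,2]>0.12)&(P[...,2]<0.155)&(P[...,0]>.4)
q=P[m];print(len(q),q.min(0),q.max(0))
s=capture("scene");im=s["image"][175:335,200:400];cv2.imwrite("pics/s1.png",cv2.resize(im,None,fx=4,fy=3.7,interpolation=cv2.INTER_CUBIC))
P=cloud(s)
m=(P[...,2]>0.082)&(P[...,2]<0.1)&(P[...,0]>.35)&(P[...,0]<.65)&(abs(P[...,1]+.05)<.15)
n,l,st,ce=cv2.connectedComponentsWithStats(m.astype(np.uint8))
for i in range(1,n):
    q=P[l==i]
    if len(q)>8: print("scene",len(q),ce[i].round(1),np.median(q,0).round(4),q[:,2].min().round(4),q[:,2].max().round(4))
```

```text
top 131 [334.3 244.3] [ 0.5274 -0.0418  0.087 ] 0.0817 0.092
top 162 [383.  246.4] [ 0.5226 -0.1327  0.0885] 0.0805 0.0951
top 140 [356.1 247.1] [ 0.5217 -0.0826  0.0871] 0.0813 0.0929
3075 [ 0.47593407 -0.05483945  0.12429436] [0.70558662 0.0688259  0.15389854]
scene 136 [320.2 236.1] [ 0.5354 -0.0018  0.0871] 0.082 0.0896
scene 139 [296.  241.8] [ 0.5313 -0.0434  0.0872] 0.0823 0.0895
scene 146 [271.3 247.2] [ 0.5249 -0.0843  0.0871] 0.0821 0.0903
scene 178 [242.4 256.3] [ 0.5271 -0.1347  0.0888] 0.082 0.0945
```

View pics/t1.png

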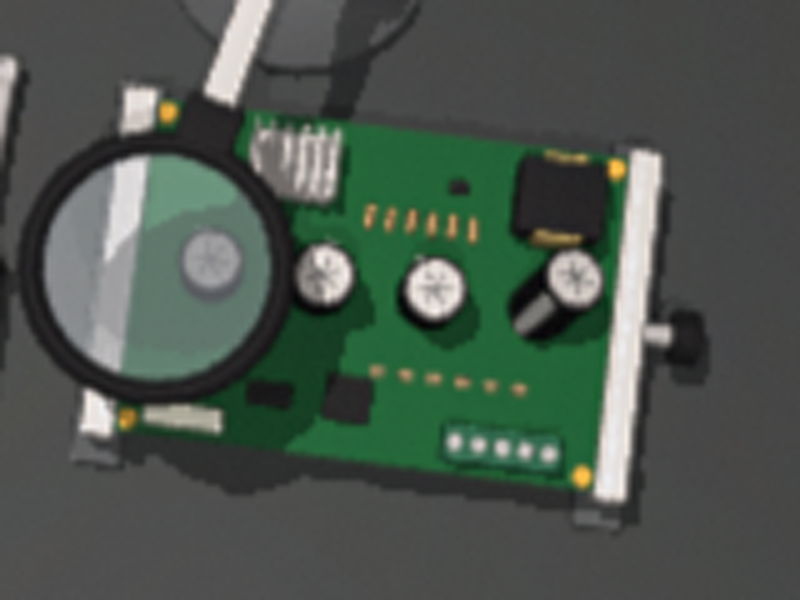

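View pics/s1.png

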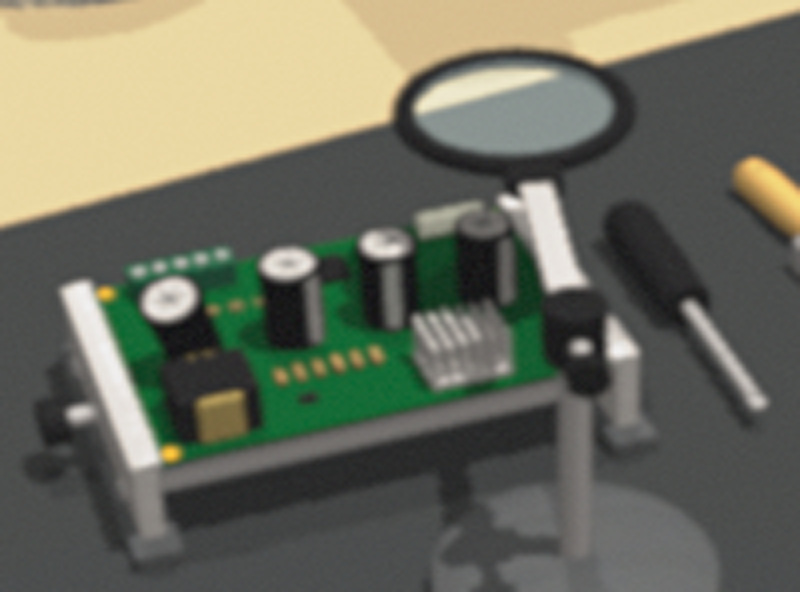

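Run:
```python
from h import *
for n in("top","scene"):
    c=capture(n);P=cloud(c)
    m=(P[...,2]>0.125)&(P[...,2]<0.15)&(P[...,0]>.4)&(P[...,0]<.72)&(abs(P[...,1])<.12)
    q=P[m]
    l=q[q[:,0]<.565]
    (x,y),r=cv2.minEnclosingCircle(l[:,:2].astype(np.float32));print(n,"lens",x,y,r,len(q),np.median(l[:,2]))
    g=q[(q[:,0]>.65)];print("pivot",np.median(g,0),g.min(0),g.max(0))
    b=q[(q[:,0]>.59)&(q[:,0]<.64)];
    if len(b)>5: print("bar",cv2.fitLine(b[:,:2].astype(np.float32),cv2.DIST_HUBER,0,.01,.01).ravel())
    k=P[(P[...,2]>.02)&(P[...,2]<.11)&(P[...,0]>.64)&(P[...,0]<.76)&(abs(P[...,1]+.04)<.07)]
    b=k[(k[:,2]<.026)];print("base",cv2.minEnclosingCircle(b[:,:2].astype(np.float32)))
    for t,z in(("cap_crooked_top",.088),("lens_center",.135),("lens_pivot",.135)):
        for k in mark_of(c,t)[:1]: print(t,k["confidence"],px2w(c,*k["centre"],z=z).round(4))
print(sense()["tcp_pos"])
```

```text
top lens 0.5248571038246155 0.01911790482699871 0.049924563616514206 3045 0.13841667012615677
pivot [ 0.67333834 -0.03864053  0.14277265] [ 0.65022002 -0.05470359  0.12631341] [ 0.70668806 -0.02336411  0.14996566]
bar [ 0.92894304 -0.37022266  0.61488664 -0.01465775]
base ((0.6802568435668945, -0.035410184413194656), 0.04777457192540169)
cap_crooked_top 0.68 [ 0.5227 -0.1354  0.088 ]
lens_center 0.92 [0.5253 0.0156 0.135 ]
lens_pivot 0.81 [ 0.6813 -0.0435  0.135 ]
scene lens 0.5264880657196045 0.01792900077998638 0.050084616988897324 2423 0.13865570723533205
pivot [ 0.68302772 -0.0435084   0.1419755 ] [ 0.65099058 -0.05471343  0.1256674 ] [ 0.7076642  -0.02177325  0.1499862 ]
bar [ 0.9262523  -0.3769041   0.6161917  -0.01567385]
base ((0.6768049597740173, -0.03771287575364113), 0.04115012660622597)
cap_crooked_top 0.71 [0.6369 0.0286 0.088 ]
lens_center 0.69 [0.5219 0.0207 0.135 ]
lens_pivot 0.83 [ 0.6695 -0.0384  0.135 ]
[0.21004596 0.5886132  0.24154289]
```

```bash
python3 -m creep '[[0,15,-35,0,0],[0,30,-75,0,0],[0,45,-115,0,0],[0,60,-155,0,0],[0,75,-195,0,0],[0,90,-230,0,0],[0,105,-265,0,0],[0,115,-290,0,0]]'
```

```text
time_s: 2.5
tcp_pos: [0.3254, 0.2966, 0.2419]
ee_rot: [[0.0, -0.337, -0.942], [0.0, -0.942, 0.337], [-1.0, -0.0, -0.0]]
wrist_force: [0.5, 0.3, -1.1]
gripper_width: 0.362
```

```bash
python3 -m creep '[[0,20,-45,0,0],[0,42,-90,0,0],[0,63,-135,0,0],[0,84,-180,0,0],[0,105,-225,0,0],[0,126,-270,0,0],[0,147,-315,0,0],[0,160,-345,0,0]]'; python3 -m creep '[[0,5,-12,-10,0],[0,7,-17,-25,0],[0,7,-17,-45,0],[0,7,-17,-65,0],[0,7,-17,-85,0],[0,7,-17,-100,0],[0,7,-17,-105,0],[0,7,-17,-105,0]]'
python3 - <<'E'
from h import *
s=sense();print(s["tcp_pos"],s["wrist_force"])
c=capture("scene");im=c["image"][115:335,200:460];cv2.imwrite("pics/s2.png",cv2.resize(im,None,fx=3,fy=2.7))
p=np.array([.674,-.041])
for a in range(22,112,6):
    r=np.deg2rad(a);L=p+.16*np.array([-np.cos(r),np.sin(r)]);T=L-.066*np.array([np.sin(r),np.cos(r)])
    print(a,(T*1000).round(), (1000*(T-s["tcp_pos"][:2])).round())
E
```

```text
time_s: 3.3
tcp_pos: [0.4863, -0.0512, 0.242]
ee_rot: [[0.001, -0.339, -0.941], [0.0, -0.941, 0.339], [-1.0, -0.0, -0.001]]
wrist_force: [0.3, 0.8, 0.5]
gripper_width: 0.004
time_s: 4.1
tcp_pos: [0.4931, -0.0683, 0.1367]
ee_rot: [[-0.0, -0.339, -0.941], [-0.0, -0.941, 0.339], [-1.0, 0.0, 0.0]]
wrist_force: [-0.1, 0.2, 0.2]
gripper_width: 0.004
[ 0.49309621 -0.06826072  0.13666948] [-0.10137017  0.15667145  0.19868715]
22 [501. -42.] [ 8. 26.]
28 [502. -24.] [ 9. 44.]
34 [504.  -6.] [11. 62.]
40 [509.  11.] [16. 80.]
46 [515.  28.] [22. 97.]
52 [523.  44.] [ 30. 113.]
58 [533.  60.] [ 40. 128.]
64 [545.  74.] [ 51. 142.]
70 [557.  87.] [ 64. 155.]
76 [571.  98.] [ 78. 167.]
82 [586. 108.] [ 93. 177.]
88 [602. 117.] [109. 185.]
94 [619. 123.] [126. 191.]
100 [637. 128.] [144. 196.]
106 [655. 131.] [162. 199.]
```

View pics/s2.png

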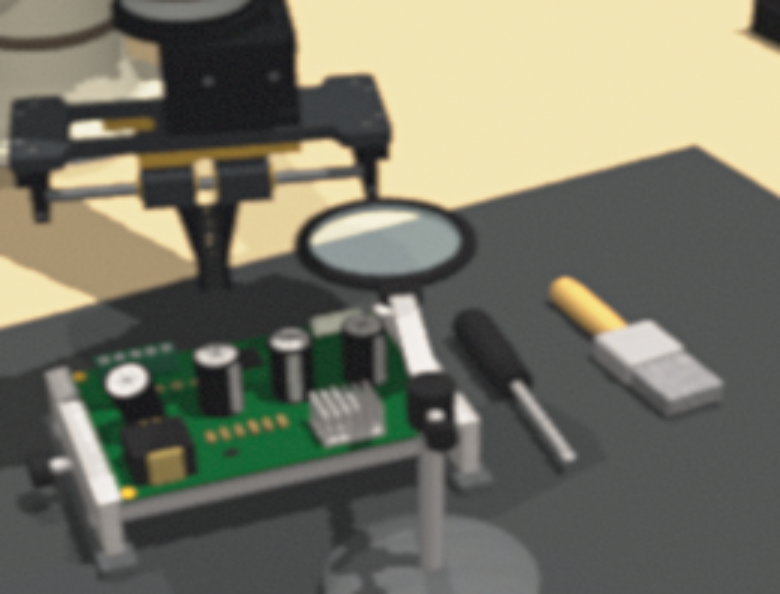

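The closed fingertips are to the right of the lens, above the board and clear of the caps. The lens at about (385,240) in the crop hasn't been touched, so I'll push it slowly along the arc.

```bash
python3 -m creep '[[0,3,8,0,0],[0,6,17,0,0],[0,8,26,0,0],[0,8,35,0,0],[0,9,44,0,0],[0,10,53,0,0],[0,11,62,0,0],[0,13,71,0,0]]'; python3 -m creep '[[0,3,9,0,0],[0,6,17,0,0],[0,9,26,0,0],[0,13,34,0,0],[0,17,42,0,0],[0,22,50,0,0],[0,27,57,0,0],[0,32,64,0,0]]'
python3 - <<'E'
from h import *
s=sense();print(s["tcp_pos"],s["wrist_force"])
c=capture("scene");im=c["image"][115:335,200:460];cv2.imwrite("pics/s3.png",cv2.resize(im,None,fx=3,fy=2.7))
for n in ("scene","top"):
  c=capture(n)
  for t in("lens_center","lens_pivot"):
    for k in mark_of(c,t)[:1]: print(t,k["confidence"],px2w(c,*k["centre"],z=.135).round(4))
E
```

```text
time_s: 4.95
tcp_pos: [0.5066, 0.0036, 0.1374]
ee_rot: [[0.001, -0.339, -0.941], [-0.0, -0.941, 0.339], [-1.0, -0.0, -0.001]]
wrist_force: [0.9, -1.6, 0.3]
gripper_width: 0.001
time_s: 5.75
tcp_pos: [0.5391, 0.0681, 0.1374]
ee_rot: [[0.001, -0.339, -0.941], [-0.0, -0.941, 0.339], [-1.0, -0.0, -0.001]]
wrist_force: [-0.7, 0.3, -0.0]
gripper_width: 0.004
[0.53905204 0.06814942 0.13735358] [-0.65676756  0.26714566 -0.01775912]
lens_center 0.81 [0.6022 0.1014 0.135 ]
lens_pivot 0.77 [ 0.6771 -0.0396  0.135 ]
```

View pics/s3.png

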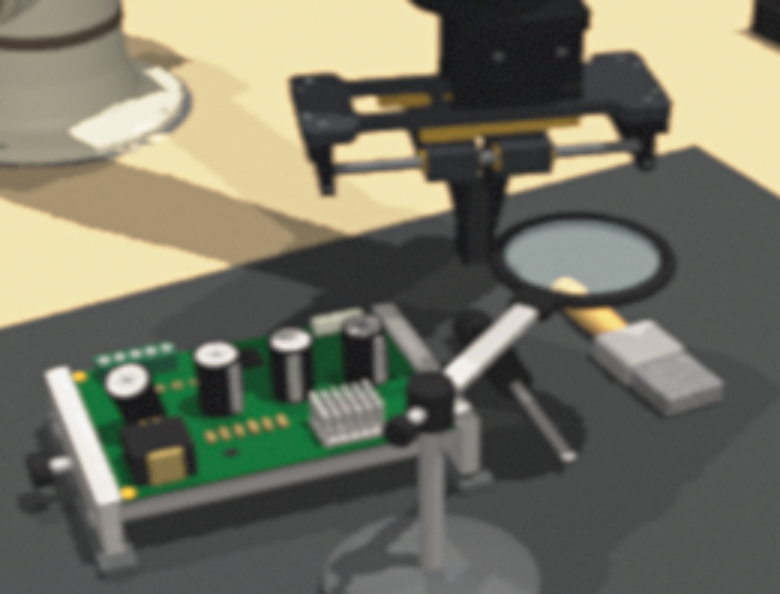

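The lens, now around (585,260) in the crop, has swung left and the stand hasn't moved. I'll keep pushing to about 100°.

```bash
python3 -m creep '[[0,6,7,0,0],[0,12,13,0,0],[0,18,19,0,0],[0,25,25,0,0],[0,32,30,0,0],[0,39,35,0,0],[0,47,40,0,0],[0,55,44,0,0]]'; python3 -m creep '[[0,8,4,0,0],[0,16,7,0,0],[0,24,10,0,0],[0,32,13,0,0],[0,40,15,0,0],[0,46,16,0,0],[0,50,17,0,0],[0,50,17,0,0]]'
python3 - <<'E'
from h import *
s=sense();print(s["tcp_pos"],s["wrist_force"])
c=capture("scene");im=c["image"][115:335,200:460];cv2.imwrite("pics/s4.png",cv2.resize(im,None,fx=3,fy=2.7))
for n in ("scene","top"):
  c=capture(n)
  for t in("lens_center","lens_pivot","cap_crooked_top"):
    for k in mark_of(c,t)[:1]: print(t,k["confidence"],px2w(c,*k["centre"],z=.088 if "cap" in t else .135).round(4))
E
```

```text
time_s: 6.9
tcp_pos: [0.5941, 0.1118, 0.1373]
ee_rot: [[0.001, -0.339, -0.941], [-0.0, -0.941, 0.339], [-1.0, -0.0, -0.001]]
wrist_force: [-1.3, -0.3, 0.0]
gripper_width: 0.007
time_s: 7.7
tcp_pos: [0.6447, 0.1289, 0.1372]
ee_rot: [[0.001, -0.339, -0.941], [0.0, -0.941, 0.339], [-1.0, -0.001, -0.001]]
wrist_force: [-0.6, 0.3, -0.3]
gripper_width: 0.006
[0.64469281 0.12888802 0.13721058] [-0.57681134  0.2908106  -0.28856809]
lens_center 0.57 [0.7089 0.1252 0.135 ]
lens_pivot 0.64 [ 0.67   -0.0385  0.135 ]
cap_crooked_top 0.52 [ 0.5241 -0.1312  0.088 ]
lens_center 0.43 [ 0.673  -0.0408  0.135 ]
lens_pivot 0.63 [ 0.675  -0.0423  0.135 ]
cap_crooked_top 0.78 [ 0.5223 -0.1358  0.088 ]
```

View pics/s4.png

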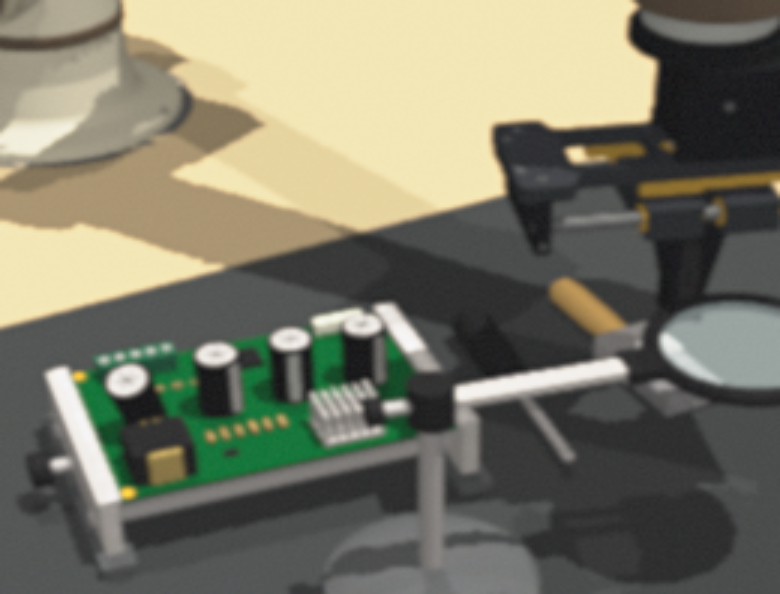

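The lens at about (735,345) in the crop is well clear of the board, and the pivot still measures at its old place. I'll back off, rise and cross over to the capacitor.

```bash
python3 -m creep '[[0,-10,0,0,0],[0,-22,0,0,0],[0,-35,0,5,0],[0,-42,0,25,0],[0,-45,0,50,0],[0,-50,0,75,0],[0,-55,-10,90,0],[0,-60,-25,95,0]]';  python3 -m creep '[[0,-8,-30,0,0],[0,-16,-65,0,0],[0,-24,-100,0,0],[0,-32,-135,0,0],[0,-40,-170,0,0],[0,-48,-200,0,0],[0,-55,-225,0,0],[0,-58,-235,0,0]]'
python3 - <<'E'
from h import *
s=sense();print(s["tcp_pos"],s["wrist_force"])
for n in("top","scene"):
    c=capture(n);cv2.imwrite(f"pics/{n}5.png",c["image"]);P=cloud(c)
    m=(P[...,2]>0.125)&(P[...,2]<0.15)&(P[...,0]>.6)&(P[...,0]<.8)&(P[...,1]<.24)&(P[...,1]>.05)
    q=P[m]; q=q[q[:,1]>.078]
    if len(q): print(n,"lens",cv2.minEnclosingCircle(q[:,:2].astype(np.float32)))
    m=(P[...,2]>0.082)&(P[...,2]<0.1)&(P[...,0]>.48)&(P[...,0]<.57)&(P[...,1]<-.1)&(P[...,1]>-.16)
    q=P[m]
    if len(q): print("cap",len(q),np.median(q,0),(q.min(0)+q.max(0))/2)
E
```

```text
time_s: 8.95
tcp_pos: [0.5839, 0.1037, 0.2346]
ee_rot: [[0.004, -0.337, -0.941], [0.001, -0.941, 0.337], [-1.0, -0.003, -0.004]]
wrist_force: [0.4, -0.1, -0.6]
gripper_width: 0.005
time_s: 9.75
tcp_pos: [0.5236, -0.1339, 0.2336]
ee_rot: [[0.002, -0.341, -0.94], [0.002, -0.94, 0.341], [-1.0, -0.002, -0.001]]
wrist_force: [-0.3, 0.9, -0.2]
gripper_width: 0.007
[ 0.52357298 -0.1338712   0.23360141] [-0.25208519  0.86139471 -0.20658467]
top lens ((0.7063686847686768, 0.12007278949022293), 0.05063401162624359)
cap 22 [ 0.51351715 -0.12793902  0.08529484] [ 0.51406748 -0.12936347  0.08719073]
scene lens ((0.7081977725028992, 0.11899645626544952), 0.05035296082496643)
cap 173 [ 0.52674669 -0.13474961  0.08870799] [ 0.52396139 -0.13369309  0.08820968]
```

View pics/top5.png

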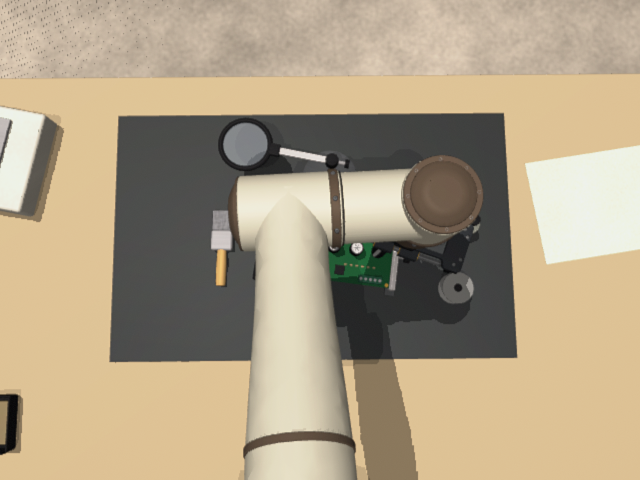

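The arm hides the board in the top view. The lens at (246,145) is fully off it, centred at (0.707, 0.119). The scene and top measurements put the capacitor's top near (0.525, -0.134, 0.088), so I'll come straight down to leave the fingertips about 16 mm above it.

```bash
python3 -m creep '[[0,1,0,-20,0],[0,1,0,-40,0],[0,1,0,-58,0],[0,1,0,-73,0],[0,1,0,-85,0],[0,1,0,-93,0],[0,1,0,-95,0],[0,1,0,-95,0]]'
python3 - <<'E'
from h import *
s=sense();print(s["tcp_pos"],s["wrist_force"])
c=capture("scene");im=c["image"][135:335,140:400];cv2.imwrite("pics/s6.png",cv2.resize(im,None,fx=3,fy=3))
E
```

```text
time_s: 10.65
tcp_pos: [0.5257, -0.1326, 0.139]
ee_rot: [[0.003, -0.34, -0.941], [0.001, -0.941, 0.34], [-1.0, -0.002, -0.002]]
wrist_force: [0.9, 1.0, 0.9]
gripper_width: 0.008
[ 0.52569793 -0.1326473   0.13895505] [0.85431173 0.97803176 0.8847041 ]
```

View pics/s6.png

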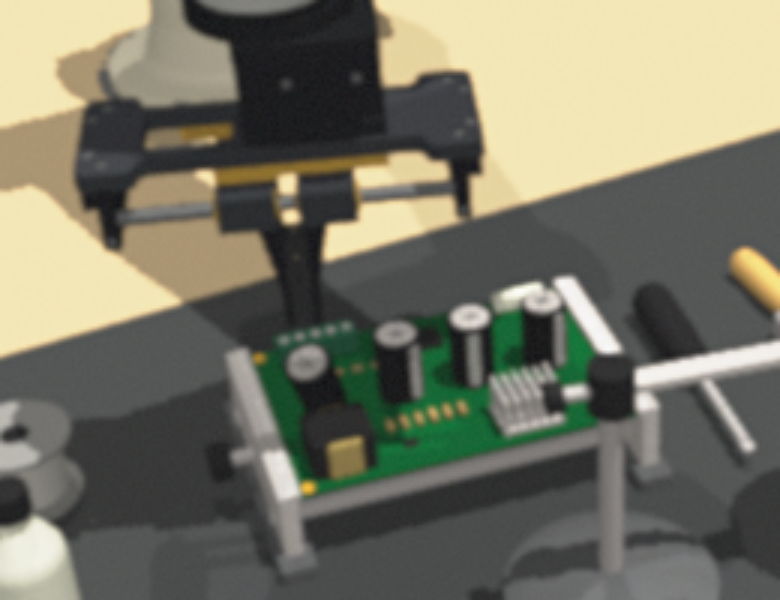

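The fingertips at about (303,322) in the crop hang straight over the leaning capacitor, whose top is at about (306,362). They are roughly 32 mm up, so I'll go down another 15 mm and hold.

```bash
python3 -m creep '[[0,0,-1,-4,0],[0,0,-1,-8,0],[0,0,-1,-11,0],[0,-1,-1,-13,0],[0,-1,-1,-15,0],[0,-1,-1,-15,0],[0,-1,-1,-15,0],[0,-1,-1,-15,0]]'
python3 - <<'E'
from h import *
s=sense();print(s["tcp_pos"],s["wrist_force"])
c=capture("scene");im=c["image"][195:315,180:340];cv2.imwrite("pics/s7.png",cv2.resize(im,None,fx=5,fy=5))
P=cloud(c);m=(P[...,2]>0.082)&(P[...,2]<0.1)&(P[...,0]>.48)&(P[...,0]<.57)&(P[...,1]<-.1)&(P[...,1]>-.16);q=P[m];print(len(q),np.median(q,0),(q.min(0)+q.max(0))/2)
m=(P[...,2]>0.1)&(P[...,2]<0.13)&(abs(P[...,0]-.525)<.03)&(abs(P[...,1]+.134)<.03);q=P[m];print("tip",len(q),q.min(0),q.max(0))
E
```

```text
time_s: 11.5
tcp_pos: [0.5251, -0.1337, 0.1245]
ee_rot: [[0.004, -0.34, -0.941], [0.001, -0.941, 0.34], [-1.0, -0.003, -0.003]]
wrist_force: [0.9, 0.7, -0.2]
gripper_width: 0.008
[ 0.52505293 -0.13372736  0.12449978] [ 0.87288249  0.65974948 -0.1793439 ]
169 [ 0.52716353 -0.13485104  0.08869745] [ 0.52503397 -0.13453758  0.08814462]
tip 151 [ 0.51848042 -0.14774055  0.1051843 ] [ 0.53931484 -0.12374455  0.1293134 ]
```

View pics/s7.png

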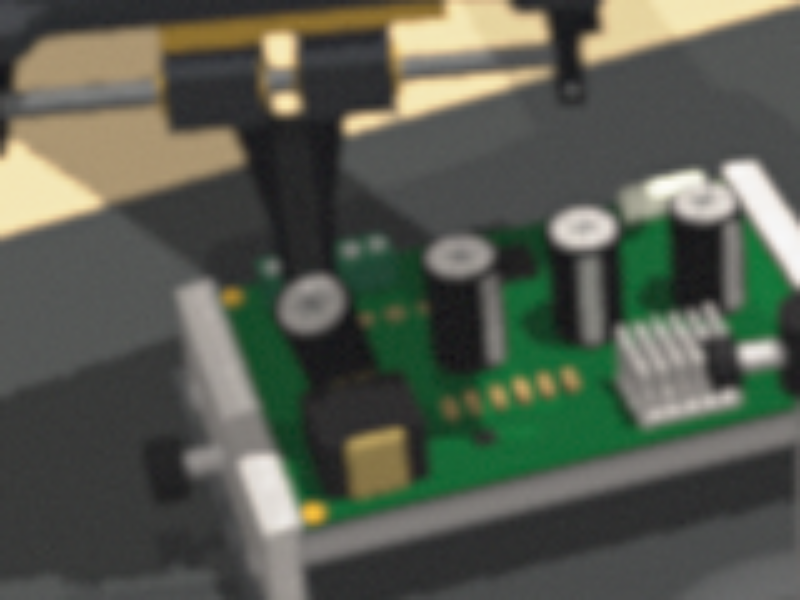

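The tip reads about 17 mm above the capacitor's top and is centred on it. I'll lower it 2 mm and hold for over two seconds.

```bash
python3 -m creep '[[0,0,0,-1,0],[0,0,0,-2,0],[0,0,0,-2,0],[0,0,0,-2,0],[0,0,0,-2,0],[0,0,0,-2,0],[0,0,0,-2,0],[0,0,0,-2,0]]'; for i in 1 2 3 4; do python3 -m creep '[[0,0,0,0,0],[0,0,0,0,0],[0,0,0,0,0],[0,0,0,0,0],[0,0,0,0,0],[0,0,0,0,0],[0,0,0,0,0],[0,0,0,0,0]]'; done
python3 - <<'E'
from h import *
c=capture("scene")
for t in("lens_center","lens_pivot","cap_crooked_top"):
    for k in mark_of(c,t)[:1]: print(t,k["confidence"],px2w(c,*k["centre"],z=.088 if "cap" in t else .135).round(4))
s=sense();print(s["tcp_pos"],s["wrist_force"],abs(s["joint_velocities"]).max())
print(finish_job())
E
```

```text
time_s: 12.35
tcp_pos: [0.5251, -0.1337, 0.1225]
ee_rot: [[0.004, -0.34, -0.941], [0.001, -0.941, 0.34], [-1.0, -0.003, -0.004]]
wrist_force: [0.2, -0.6, -0.4]
gripper_width: 0.006
time_s: 13.15
tcp_pos: [0.5251, -0.1337, 0.1225]
ee_rot: [[0.004, -0.34, -0.941], [0.001, -0.941, 0.34], [-1.0, -0.003, -0.004]]
wrist_force: [-0.0, 0.1, -0.0]
gripper_width: 0.005
time_s: 13.95
tcp_pos: [0.5251, -0.1337, 0.1225]
ee_rot: [[0.004, -0.34, -0.941], [0.001, -0.941, 0.34], [-1.0, -0.003, -0.004]]
wrist_force: [-0.2, -0.2, -0.8]
gripper_width: 0.006
time_s: 14.75
tcp_pos: [0.525, -0.1337, 0.1225]
ee_rot: [[0.004, -0.34, -0.941], [0.001, -0.941, 0.34], [-1.0, -0.003, -0.003]]
wrist_force: [0.5, -0.9, -0.6]
gripper_width: 0.004
time_s: 15.55
tcp_pos: [0.525, -0.1337, 0.1225]
ee_rot: [[0.004, -0.34, -0.941], [0.001, -0.941, 0.34], [-1.0, -0.003, -0.003]]
wrist_force: [0.2, -0.0, -0.1]
gripper_width: 0.006
lens_center 0.57 [0.7054 0.1241 0.135 ]
lens_pivot 0.97 [ 0.6702 -0.0367  0.135 ]
cap_crooked_top 0.69 [ 0.5236 -0.1332  0.088 ]
[ 0.52505309 -0.13371589  0.12251638] [-1.17959631 -0.45156539 -0.91246217] 0.10616990958052915
the job is handed in; nothing more can be done
None
```

I pushed the magnifier lens to the left with the closed fingertips until it was completely off the board. The fingers then went straight above the crooked capacitor, the one at the right-hand (knob) end of the row. They held still there for about 3 s and were still pointing at it when I handed the job in, at about 15.6 s.

- **Lens:** its centre ended near (0.707, 0.119), about 100° of swing. I saw it fully clear of the board in both cameras.
- **Stand:** the pivot reads (0.670, -0.037), against about (0.674, -0.041) at the start. That is within measuring error, so the stand did not visibly move.
- **Pointing:** the fingertips were about 15 mm above the capacitor's top and within about 2 mm sideways of where I measured it.
- **Forces:** the wrist force readings stayed under about 2 N throughout, with no sign of touching the board, its parts or the bystanders.

A few network readings were wrong, and I dropped them in favour of the depth measurements:
- One put the crooked capacitor's top at (0.637, 0.029) in the scene view.
- One put the lens centre on the pivot in the top view.

The top camera was blocked by the arm while I pointed, so the final alignment was checked only in the scene camera.

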